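# Find the sizing slot for a wax blank

## Task

Stand the purple wax blank in the first slot of the sizing rack, counting up from the narrowest, that is wide enough to accept it: lower it in rather than dropping it, and leave it upright on the slot's floor, not sticking out of the rack's open sides. Leave the green and blue blanks where they stand.

Things in the scene. Friction and masses are not known exactly. Their poses are not given: they have to be found in the camera images.
- purple_blank: Purple carving-wax blank, a solid rectangular slab with a ring outline scribed on both big faces: 56 mm long (its x axis), 26 mm thick (its y axis), 75 mm tall (its z axis). It stands upright, free, on the bench. Origin: centre of its underside. About 0.1 kg. (The small purple ring on the bench is not part of the job.)
- rack: Fixed sizing rack, steel base with 5 pale wooden walls: 4 slots along its x axis, open on top and at both ends, in a ladder along y. 84 (x) x 186 (y) x 38 mm tall; origin: centre of underside; any yaw. From the -y end slots are 10, 20, 38, 58 mm wide, centred at y = -76, -49, -8, +52 mm. Slot floors 10 mm above the bench; walls 12 mm thick, tops half-round (they guide a part in).
- green_blank: Green carving-wax blank, a solid rectangular slab with a ring outline scribed on both big faces: 56 mm long (its x axis), 46 mm thick (its y axis), 75 mm tall (its z axis). It stands upright, free, on the bench. Origin: centre of its underside.
- blue_blank: Blue carving-wax blank, a solid rectangular slab with a ring outline scribed on both big faces: 56 mm long (its x axis), 14 mm thick (its y axis), 75 mm tall (its z axis). It stands upright, free, on the bench. Origin: centre of its underside.
Not all that is in view belongs to the job. What is shaped like the purple_blank but black or orange is not meant.

How it is judged (in metres and radians):
On the way:
1. the purple blank, still held, is lowered into the 38 mm slot until its foot is within 14 mm of the slot floor (y of purple_blank in the frame of rack between -0.02 and 0.004 m and z of purple_blank in the frame of rack below 0.024 m and contact force between the fingers and purple_blank above 0.3 N), for 0.05 s.
At the end, for the whole second after the job is handed in: The purple blank stands at rest, upright within 8 degrees, on the floor of the 38 mm slot (foot no more than 6 mm above it), within 12 mm of the slot's centre line, within 17 mm of the middle of its length and within 17 degrees of its direction (y of purple_blank in the frame of rack between -0.02 and 0.004 m and x of purple_blank in the frame of rack between -0.017 and 0.017 m and z of purple_blank in the frame of rack between 0.004 and 0.016 m and angle between purple_blank's own z axis and vertical below 0.15 rad and angle between the y axis of purple_blank and the y axis of rack, either way round below 0.3 rad and linear speed of purple_blank below 0.02 m/s); the robot touches nothing.
It fails at once if the green or blue blank is moved more than 20 mm or tipped over (distance of any of green_blank, blue_blank from where it was at the start of the episode above 0.02 m or angle between any of green_blank, blue_blank's own z axis and vertical above 0.3 rad).
It also fails if it takes over 38 s, if anything falls off the work surface, if the arm or the gripper's body presses on something with over 40 N, if the wrist force passes 120 N, or if a joint passes its speed limit or range.

## Robot

A 6-joint arm with a two-finger parallel gripper is mounted at the origin on the work surface. World frame = base frame: x ahead of the robot, y to its left, z up, the work surface at z = 0. Lengths are in mm, angles in rad, forces in N, time in s.
With the tool pointing down it reaches from about 350 to 975 mm from the base axis. Payload 7.1 kg.
Tool frame: the origin (TCP) lies at the centre of the arm's flange, where the gripper is bolted on; the fingertips stand 182 mm ahead of it and the grasp point (between the pads) lies 163 mm ahead of it; x points along the fingers, y is the direction in which the jaws open and shut, and the axes are right-handed (so a half turn about x gives the same grasp; the last joint's range is limited). The gripper opens to 88 mm and grips with 3 to 60 N. Pads are 20 mm wide; open, the fingers measure 115 mm over their backs; the gripper's body (75 mm by 178 mm) begins 61 mm behind the grasp point.
Start: joints at [-1.215, 0.423, 1.63, -0, 1.089, -0.019], TCP at [228.821, -581.591, 404.675] pointing down, gripper open.
Joint ranges: [-3, 3], [-0.9, 2.11], [0.09, 2.58], [-1.31, 4.45], [0.11, 2.69], [-2.54, 2.54]. Speed limits (rad/s): [2.39, 2.39, 3.01, 3.14, 3.14, 3.14].

## Interface

Orientations are given as a rotation vector (axis times angle).
In Python, from workcell import readout, viewer, workorder, models gives the robot as it stands. The module is installed in compiled form; this text tells all that it offers.
- The arm moves only by the tool apply_moves, never from a script. Its argument "commands" is a list that holds one entry, the list of rows, each a list of 4 numbers: the shift along the world's x, y, z in m, then the turn about the world's z in rad. A call has 1 to 8 rows; each row is the pose to reach, as a shift and turn from the pose commanded when the call began; what a row does not reach only later rows make up. A row lasts 1/8 s, in which the tool goes at most 62.5 mm and 10.7 degrees, less where a joint would pass 70% of its speed; a pose out of reach is approached as far as the arm can. A call with a gripper value outside its range is refused whole. "gripper" is the finger opening in m, from 0 to 0.0878, set as the call begins (left out, the last holds). The fingers move at their own pace and stop on an object; the grip force is fixed at half the most. Time passes only in rows, so rows that repeat a pose let the fingers close. It gives the time, the measured TCP pose, the force and the opening at its end, in the units of the state.
- readout.get_obs(): the state, without advancing time (a new reading comes with each control period).
- viewer.get_image(name): name is "side" or "top" or "wrist"; returns a dict with "color" (480x640x3 uint8, red, green, blue), "vertical_fov" (degrees; the focal length in pixels is half the picture's height over the tangent of half this angle, whatever the lens; pixels are square), "cx", "cy" (the principal point, pixels), "rvec" (rotation vector, rad) and "tvec" (3), from world to camera coordinates, as OpenCV has them. Camera axes: x right, y down, z forward; pixel columns grow to the right and rows downward; lengths in mm; the calibration is good to about 2 mm. A picture is of the moment at which its call begins. There is no depth.
- workorder.close_job(): hands the job in, once; it reports no verdict.
Trained networks look in the newest picture that a camera, given by its name, has taken for a name from the list of things; names that differ only in an ending like _2 or _b are one class to them, and where a whole thing is asked for, a point or a joint stands for the part that bears it (a point fixed in the world has none). Each returns a list of dicts, best first, with "conf" (0 to 1); they miss things now and then, are a little off and sometimes report something else, mostly with a low value. They report only what shows in the picture. A call takes as long as a camera call. They do not tell look-alikes from the thing itself.
- models.search_frame(camera, label): "position" ([x, y, z] in mm, in world coordinates, good to about 4 mm: the middle of the surface that is visible of it).
- models.place_of(camera, label): "position" ([x, y, z] in mm, in world coordinates, good to about 4 mm: a listed point, or the origin of a listed thing).
The state is a dict: "t": time; "qpos": joint angles; "qvel": joint speeds; "joint_torque": joint torques, N m; "ee_pos": TCP position; "orientation": TCP orientation; "ft_force": force on the tool from outside, world axes, zero at the start; "moment": the same for the moment, N m; "width": finger opening in mm.
Only numpy, scipy, OpenCV 4.12 (cv2) and the standard library are available. Lean on these libraries where they do the work, as an engineer would, in place of code of your own. Each camera call takes 0.05 s, during which the arm holds its last target.

## Working session

There is one attempt and no reset: what is moved stays moved. The work goes in short steps, Python scripts to look and compute and a tool call to move; the robot and the scene stay as the last step left them, time stands still between calls to the robot, and variables do not carry over. Pictures are saved under pics/ and viewed, and the job is handed in when it is done.

Besides the shell and the picture viewer there is one more tool, called after "Emit:" as name(argument=value, ...) on one line, values as JSON. apply_moves: Moves the arm, as the interface text tells. Its arguments: {"type":"object","properties":{"commands":{"type":"array","items":{"type":"array","items":{"type":"array","items":{"type":"number"}}}},"gripper":{"type":"number"}},"required":["commands"]}

```bash
mkdir -p pics; cat > h.py <<'E'
import numpy as np, cv2
from workcell import readout, viewer, workorder, models
def img(n):
    d=viewer.get_image(n); return d
def K(d):
    f=240/np.tan(np.radians(d["vertical_fov"])/2)
    return np.array([[f,0,d["cx"]],[0,f,d["cy"]],[0,0,1.]])
def proj(d,P):
    return cv2.projectPoints(np.asarray(P,float).reshape(-1,1,3),np.array(d["rvec"],float),np.array(d["tvec"],float),K(d),None)[0].reshape(-1,2)
def back(d,uv,z):
    R=cv2.Rodrigues(np.array(d["rvec"],float))[0];t=np.array(d["tvec"],float).ravel()
    c=-R.T@t; r=R.T@np.linalg.inv(K(d))@np.array([uv[0],uv[1],1.])
    return c+r*(z-c[2])/r[2]
def save(d,n): cv2.imwrite("pics/"+n,cv2.cvtColor(d["color"],cv2.COLOR_RGB2BGR))
E
python3 - <<'E'
from h import *
for c in ["top","side","wrist"]:
    d=img(c); save(d,c+"0.png"); print(c,d["vertical_fov"],d["cx"],d["cy"],d["rvec"],d["tvec"])
for c in ["top","side"]:
    for l in ["purple_blank","rack","green_blank","blue_blank"]:
        print(c,l,[(np.round(r["position"]),round(r["conf"],2)) for r in models.place_of(c,l)])
print(readout.get_obs())
E
```

```text
top 54.37506120205457 319.74867806900517 239.4975166725976 [ 2.11733939 -2.15233775  0.17614858] [-65.25095148 533.31515952 798.60564123]
side 55.284715645376 323.1116877093324 237.49959630046078 [ 0.92086263 -2.40749762  1.17340064] [378.61119549 276.65262485 505.85979175]
wrist 64.23721812083326 325.4104548235997 240.8403175051327 [-2.41323297  1.64123456  0.21771761] [-624.31653097  -33.28002621  389.58324183]
top purple_blank [(array([ 466., -280.,   -0.]), 0.94), (array([ 557., -267.,    2.]), 0.94), (array([ 449., -186.,   -1.]), 0.92), (array([ 498., -370.,   -2.]), 0.57)]
top rack [(array([572., 233.,   2.]), 0.92)]
top green_blank [(array([ 639., -146.,   -1.]), 0.81)]
top blue_blank [(array([ 448., -108.,   -2.]), 0.8)]
side purple_blank [(array([ 556., -266.,   -3.]), 0.68), (array([ 446., -184.,   -2.]), 0.64), (array([ 502., -368.,    3.]), 0.57)]
side rack [(array([573., 232.,  -2.]), 0.65)]
side green_blank [(array([ 645., -142.,   -4.]), 0.75)]
side blue_blank [(array([ 448., -104.,    3.]), 0.57)]
{'t': 0.55, 'qpos': array([-1.21498738e+00,  4.23081979e-01,  1.62990935e+00, -1.75343865e-06,
        1.08858641e+00, -1.90225101e-02]), 'qvel': array([-6.05955041e-05, -7.83644045e-04,  3.14928229e-04,  1.23402748e-03,
       -7.96085412e-04,  3.77382356e-04]), 'joint_torque': array([ 1.64431582e-03, -5.44219244e+01, -2.73879057e+01,  6.45761238e-02,
        1.73127215e-02, -2.57786513e-05]), 'ee_pos': array([ 228.82643875, -581.58408394,  404.68264268]), 'orientation': array([ 2.01652243,  0.38240125, -2.01652044]), 'ft_force': array([ 0.61304565, -0.4198663 ,  0.14430205]), 'moment': array([ 0.02037136, -0.03924133, -0.00366083]), 'width': 87.95666432181967}
```

View pics/top0.png

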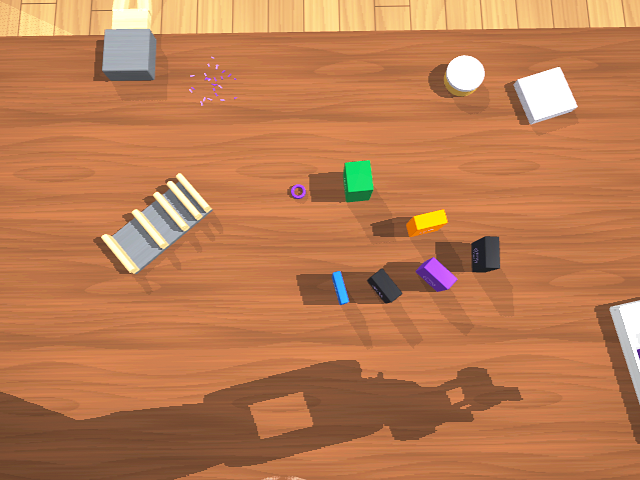

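View pics/side0.png

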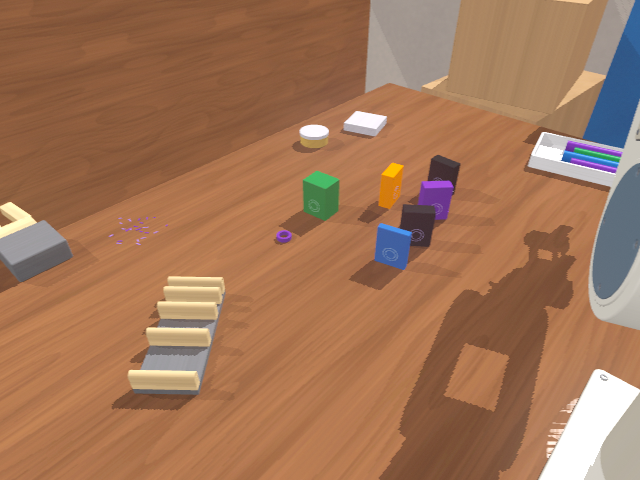

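View pics/wrist0.png

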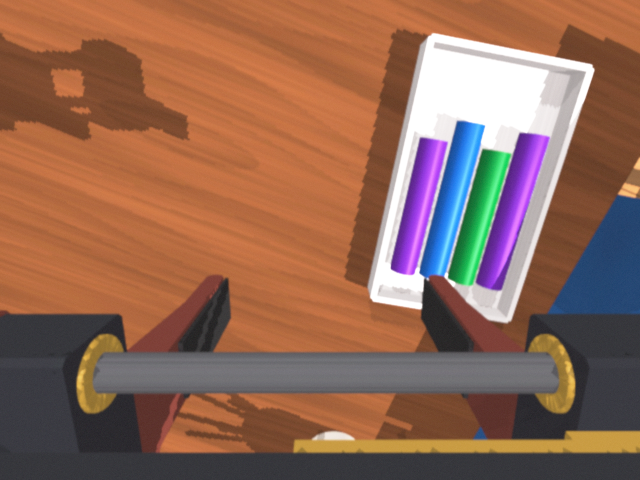

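The top view shows the purple blank at (437,275), with black blanks on either side at (385,286) and (485,253). The rack is at (157,225), with its wide slot at the lower left. The side view agrees, though the front black blank hides part of the purple one. I'll fit the exact poses from the silhouettes.

```bash
cat > fit.py <<'E'
from h import *
from scipy.optimize import minimize
def box(x0,x1,y0,y1,z0,z1): return np.array([[x,y,z] for x in(x0,x1) for y in(y0,y1) for z in(z0,z1)],float)
def tf(P,x,y,a,z=0):
    c,s=np.cos(a),np.sin(a); return P@np.array([[c,s,0],[-s,c,0],[0,0,1]])+[x,y,z]
def mask_of(d,boxes,p,S=4):
    m=np.zeros((480*S,640*S),np.uint8)
    for b in boxes:
        h=cv2.convexHull(((proj(d,tf(b,*p))+.5)*S).astype(np.float32)).astype(np.int32)
        cv2.fillConvexPoly(m,h,255)
    return cv2.resize(m,(640,480),interpolation=cv2.INTER_AREA)/255.
def fit(ds,ms,boxes,p0):
    f=lambda q:sum(np.abs(mask_of(d,boxes,[q[0]*10+p0[0],q[1]*10+p0[1],q[2]*.2+p0[2]])-m).sum()/m.sum() for d,m in zip(ds,ms))
    best=None
    for k in (-1,0,1):
        r=minimize(f,[0,0,k],method="Nelder-Mead",options=dict(initial_simplex=np.array([[0,0,k],[1,0,k],[0,1,k],[0,0,k+1]],float),xatol=.005,fatol=1e-5,maxiter=150))
        if best is None or r.fun<best.fun: best=r
    q=best.x; return [q[0]*10+p0[0],q[1]*10+p0[1],q[2]*.2+p0[2]],best.fun
PUR=[box(-28,28,-13,13,0,75)]
RK=[box(-42,42,a,a+12,10,36) for a in(-93,-71,-39,11,81)]
def hsvmask(d,lo,hi,roi):
    h=cv2.cvtColor(d["color"],cv2.COLOR_RGB2HSV); m=cv2.inRange(h,lo,hi)
    z=np.zeros_like(m); x0,y0,x1,y1=roi; z[y0:y1,x0:x1]=m[y0:y1,x0:x1]; return z/255.
def over(d,boxes,p,n):
    im=d["color"].copy()
    for b in boxes:
        q=proj(d,tf(b,*p)).round().astype(int)
        for i in range(8):
            for j in range(i):
                if bin(i^j).count("1")==1: cv2.line(im,tuple(map(int,q[i])),tuple(map(int,q[j])),(0,255,255),1)
    return im
E
python3 - <<'E'
from fit import *
t=img("top"); s=img("side")
mp=hsvmask(t,(125,90,60),(155,255,255),(405,245,470,300))
mr=hsvmask(t,(15,50,120),(35,160,255),(90,165,225,285)); ms=hsvmask(s,(15,50,120),(35,160,255),(120,265,240,400))
print(mp.sum(),mr.sum(),ms.sum())
p,e=fit([t],[mp],PUR,[466,-280,-.9+0]); print("purple",p,e)
for nm,dd,mm in (("both",[t,s],[mr,ms]),("top",[t],[mr]),("side",[s],[ms])):
    r,e=fit(dd,mm,RK,[572,233,.7]); print("rack",nm,r,e)
    if nm=="both": R=r
a=over(t,RK,R,0); a2=over(t,PUR,p,0); b=over(s,RK,R,0); b2=over(s,PUR,p,0)
def cr(i,x0,y0,w,h,k): return cv2.resize(i[y0:y0+h,x0:x0+w],(400,300),interpolation=cv2.INTER_NEAREST)
o=np.vstack([np.hstack([cr(a,85,155,150,132,1),cr(a2,380,220,120,90,1)]),np.hstack([cr(b,110,260,160,140,1),cr(b2,370,140,120,90,1)])])
cv2.imwrite("pics/ov1.png",o[:,:,::-1])
E
```

```text
809.0 1127.0 5037.0
purple [np.float64(465.7508445640391), np.float64(-279.58621073282274), np.float64(0.786052765873874)] 0.04795559756659153
rack both [np.float64(572.837544730082), np.float64(229.09331817597445), np.float64(0.7053196438122256)] 1.0413140439816981
rack top [np.float64(572.3201428433058), np.float64(228.27150655116355), np.float64(0.706065587004791)] 0.9117664457087182
rack side [np.float64(571.8920358333022), np.float64(230.9479251503643), np.float64(0.7107452000315766)] 0.042759656969796056
```

View pics/ov1.png

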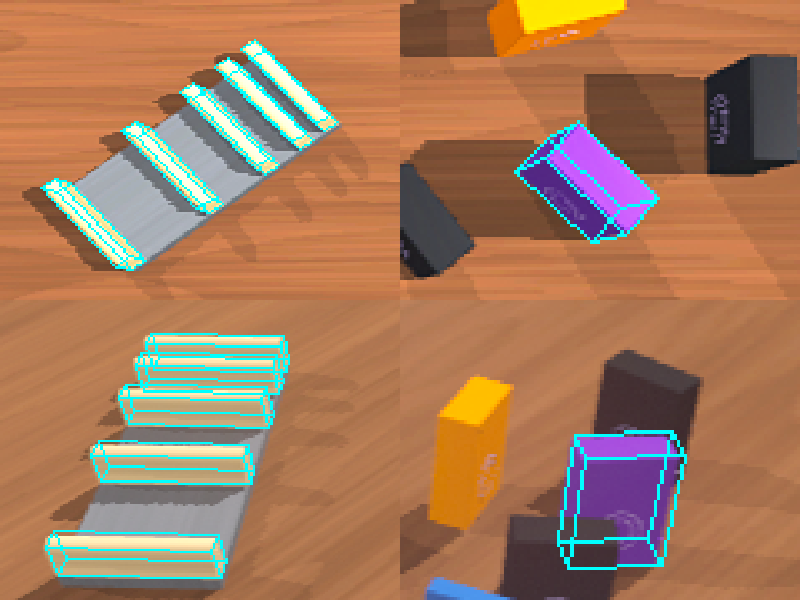

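```bash
python3 - <<'E'
from fit import *
t=img("top")
mr=hsvmask(t,(12,15,150),(40,160,255),(90,165,225,285)); print(mr.sum())
RK=[box(-42,42,a,a+12,10,36) for a in(-93,-71,-39,11,81)]
r,e=fit([t],[mr],RK,[572,230,.7]); print(r,e)
o=readout.get_obs(); R=cv2.Rodrigues(o["orientation"])[0]; print(R.round(3),o["ee_pos"],o["t"])
jaw=np.arctan2(R[1,1],R[0,1]); want=.786+np.pi/2
print("jaw",jaw,"turn",(want-jaw+np.pi/2)%np.pi-np.pi/2)
th=r[2]; print("slot centre",tf(np.array([[0,-8.,0]]),r[0],r[1],th))
E
```

```text
4969.0
[np.float64(572.7696467396449), np.float64(228.07966712292304), np.float64(0.708906947416674)] 0.6308911328669121
[[ 0.     0.366 -0.931]
 [-0.    -0.931 -0.366]
 [-1.     0.    -0.   ]] [ 228.8146429  -581.59188899  404.68833169] 0.7
jaw -1.1960362988258875 turn 0.41123997203099094
slot centre [[577.97768236 222.00707583   0.        ]]
```

Emit:
apply_moves(commands=[[[0.036,0.045,0,0.12],[0.072,0.091,0,0.24],[0.108,0.137,0,0.36],[0.144,0.183,0,0.411],[0.18,0.229,-0.02,0.411],[0.216,0.275,-0.05,0.411],[0.2372,0.3016,-0.08,0.411],[0.2372,0.3016,-0.1,0.411]]], gripper=0.06)

```text
t: 1.7
ee_pos: [467.2, -277.8, 303.5]
orientation: [1.757, 0.733, -1.758]
ft_force: [-0.8, -1.6, 0.8]
width: 59.9
```

```bash
python3 - <<'E'
from fit import *
o=readout.get_obs(); R=cv2.Rodrigues(o["orientation"])[0]; print(o["ee_pos"],np.arctan2(R[1,1],R[0,1]),o["t"],o["width"])
d=img("wrist"); im=over(d,PUR,[465.75,-279.6,.786],0); cv2.imwrite("pics/w1.png",im[:,:,::-1])
s=img("side"); save(s,"s1.png")
E
```

```text
[ 467.22561202 -277.76810988  303.46296934] -0.7814143879510967 1.7 59.94554766880412
```

View pics/w1.png

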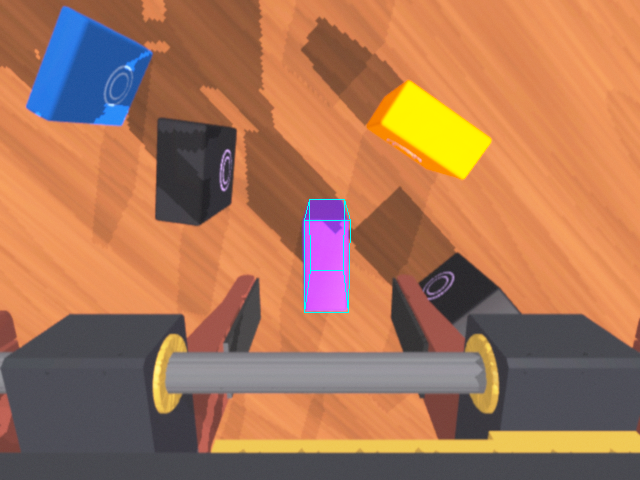

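Emit:
apply_moves(commands=[[[0,0,-0.03,0],[0,0,-0.06,0],[0,0,-0.082,0],[0,0,-0.082,0]]], gripper=0.05)

```text
t: 2.3
ee_pos: [465.6, -280.4, 222.2]
orientation: [1.76, 0.73, -1.762]
ft_force: [0.6, 0.0, 0.1]
width: 49.8
```

Emit:
apply_moves(commands=[[[0,0,0,0],[0,0,0,0],[0,0,0,0],[0,0,0,0],[0,0,0,0],[0,0,0,0]]], gripper=0.0)

```text
t: 3.05
ee_pos: [466.3, -280.2, 223.7]
orientation: [1.76, 0.728, -1.759]
ft_force: [-2.2, 0.4, 7.5]
width: 25.9
```

Emit:
apply_moves(commands=[[[0,0,0.03,0],[0,0,0.08,0],[0,0,0.13,0],[0,0,0.13,0]]])

```text
t: 3.55
ee_pos: [467.0, -280.6, 356.7]
orientation: [1.762, 0.722, -1.753]
ft_force: [0.2, -0.1, -0.6]
width: 26.0
```

```bash
python3 - <<'E'
from fit import *
o=readout.get_obs(); R=cv2.Rodrigues(o["orientation"])[0]; print(o["ee_pos"],np.arctan2(R[1,1],R[0,1]),o["t"],o["width"],o["ft_force"])
s=img("side"); t=img("top"); w=img("wrist")
cv2.imwrite("pics/g1.png",np.vstack([np.hstack([cv2.resize(x["color"],(400,300)) for x in (s,t)]),np.hstack([cv2.resize(w["color"],(400,300)),cv2.resize(s["color"][100:250,340:540],(400,300))])])[:,:,::-1])
E
```

```text
[ 467.04958624 -280.57982017  356.66093548] -0.7849723316462152 3.55 26.03063751540879 [ 0.2277237  -0.14954484 -0.64885463]
```

View pics/g1.png

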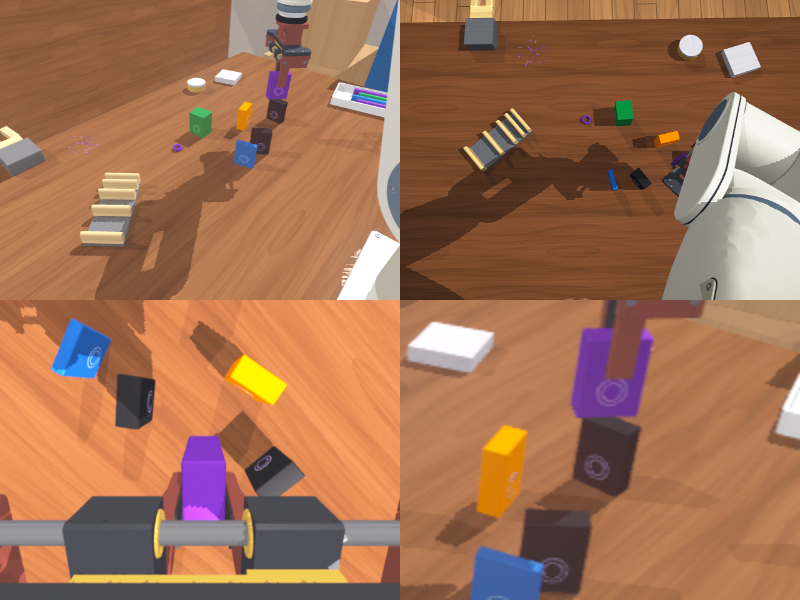

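Emit:
apply_moves(commands=[[[0.01,0.045,0,-0.01],[0.022,0.1,0,-0.02],[0.034,0.155,0,-0.03],[0.046,0.21,0,-0.04],[0.058,0.265,0,-0.05],[0.07,0.32,0,-0.06],[0.082,0.375,0,-0.07],[0.094,0.43,0,-0.078]]])

```text
t: 4.7
ee_pos: [559.6, 151.8, 350.4]
orientation: [1.807, 0.669, -1.814]
ft_force: [0.7, 0.5, -1.5]
width: 25.9
```

Emit:
apply_moves(commands=[[[0.01,0.045,0,0],[0.0177,0.0732,-0.03,0],[0.0177,0.0732,-0.06,0],[0.0177,0.0732,-0.06,0],[0.0177,0.0732,-0.06,0]]])

```text
t: 5.32
ee_pos: [577.7, 222.9, 292.3]
orientation: [1.81, 0.669, -1.812]
ft_force: [0.2, -1.1, -1.3]
width: 25.6
```

```bash
python3 - <<'E'
from fit import *
o=readout.get_obs(); R=cv2.Rodrigues(o["orientation"])[0]; print(o["ee_pos"],np.arctan2(R[1,1],R[0,1]),o["t"],o["width"],o["ft_force"])
zb=o["ee_pos"][2]-222.9
s=img("side"); t=img("top"); w=img("wrist")
RP=[572.5,229.3,.708]; PP=[o["ee_pos"][0],o["ee_pos"][1],.708,zb]; print(PP)
ims=[]
for d in (s,t,w):
    d["color"]=over(d,RK,RP,0); ims.append(over(d,PUR,PP,0))
cv2.imwrite("pics/r1.png",np.vstack([np.hstack([cv2.resize(x,(400,300)) for x in (ims[0],ims[1])]),np.hstack([cv2.resize(ims[2],(400,300)),cv2.resize(ims[0][200:410,50:330],(400,300))])])[:,:,::-1])
cv2.imwrite("pics/r1w.png",ims[2][:,:,::-1])
E
```

```text
[577.69068698 222.92078926 292.27906985] -0.8633936318429078 5.325 25.609236012828728 [ 0.21037113 -1.07658911 -1.2961397 ]
[np.float64(577.690686975105), np.float64(222.92078925712914), 0.708, np.float64(69.37906985146847)]
```

View pics/r1.png

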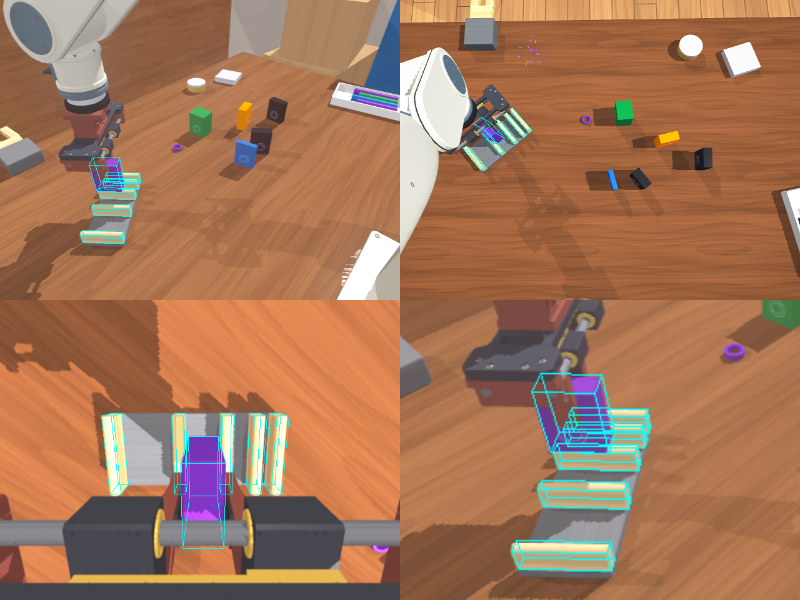

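View pics/r1w.png

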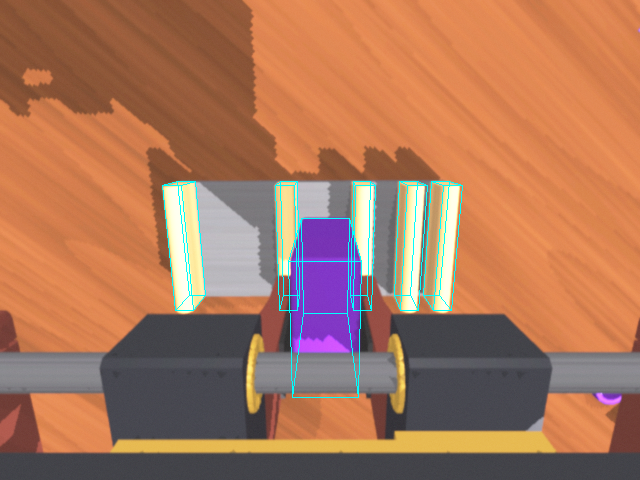

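```bash
python3 - <<'E'
from fit import *
s=img("side"); w=img("wrist")
o=readout.get_obs(); PP=[o["ee_pos"][0],o["ee_pos"][1],.708,69.4]
def c(i): return cv2.resize(i[240:340,130:240],(400,364),interpolation=cv2.INTER_CUBIC)
a=np.hstack([c(s["color"]),c(over(s,PUR,PP,0))])
cv2.imwrite("pics/z1.png",a[:,:,::-1])
E
```

```text
(no output)
```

View pics/z1.png

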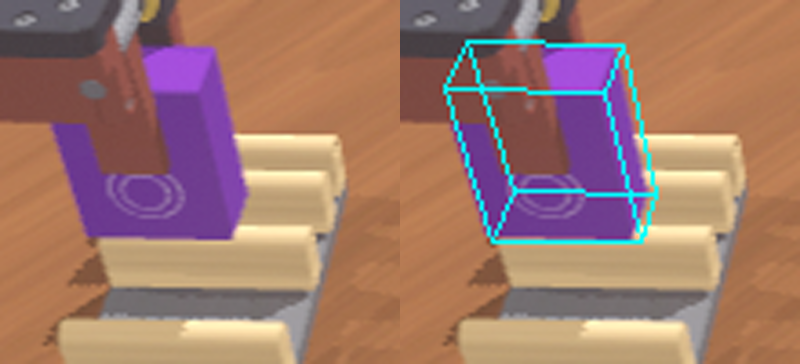

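Emit:
apply_moves(commands=[[[0,0,-0.012,0],[0,0,-0.022,0],[0,0,-0.03,0],[0,0,-0.037,0],[0,0,-0.044,0],[0,0,-0.05,0],[0,0,-0.05,0],[0,0,-0.05,0]]])

```text
t: 6.58
ee_pos: [577.8, 223.3, 242.9]
orientation: [1.811, 0.669, -1.81]
ft_force: [-0.7, 0.1, -1.2]
width: 26.0
```

```bash
python3 - <<'E'
from fit import *
s=img("side"); w=img("wrist")
o=readout.get_obs(); zb=o["ee_pos"][2]-222.9; PP=[o["ee_pos"][0],o["ee_pos"][1],.708,zb]; print(PP,o["ft_force"],o["width"])
def c(i): return cv2.resize(i[240:360,120:240],(400,400),interpolation=cv2.INTER_CUBIC)
a=np.hstack([c(s["color"]),cv2.resize(w["color"][100:420,120:440],(400,400))])
cv2.imwrite("pics/z2.png",a[:,:,::-1])
E
```

```text
[np.float64(577.8574541933754), np.float64(223.26775170845949), 0.708, np.float64(20.102871162241115)] [-0.1581423   0.20755312 -0.65168188] 25.71914256689447
```

View pics/z2.png

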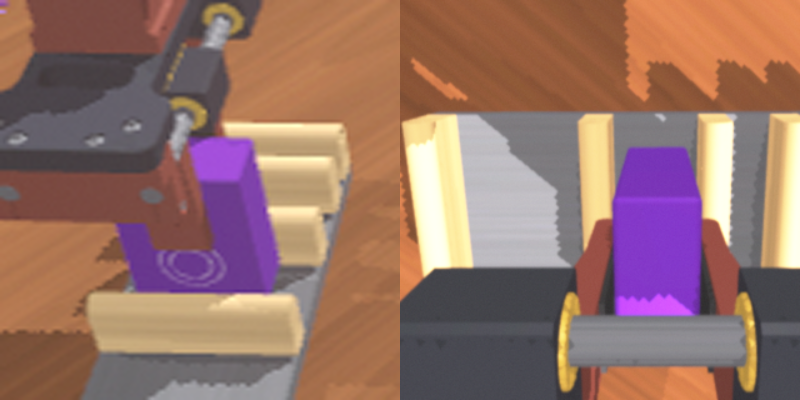

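The blank is inside the 38 mm slot with a gap to each wall and no contact force. Its foot is about 10 mm above the floor. Next I lower it the rest of the way, watching the force.

Emit:
apply_moves(commands=[[[0,0,-0.003,0],[0,0,-0.005,0],[0,0,-0.007,0],[0,0,-0.009,0],[0,0,-0.009,0]]])

```text
t: 7.3
ee_pos: [577.7, 223.2, 233.7]
orientation: [1.811, 0.669, -1.811]
ft_force: [-0.7, -0.2, 1.1]
width: 25.9
```

Emit:
apply_moves(commands=[[[0,0,-0.001,0],[0,0,-0.001,0],[0,0,-0.001,0]]])

```text
t: 7.68
ee_pos: [577.7, 223.2, 233.7]
orientation: [1.811, 0.669, -1.81]
ft_force: [-4.5, -1.5, 9.9]
width: 25.9
```

The upward force of 9.9 N shows the foot is on the floor, so I release.

Emit:
apply_moves(commands=[[[0,0,0,0],[0,0,0,0],[0,0,0,0],[0,0,0,0]]], gripper=0.05)

```text
t: 8.18
ee_pos: [577.7, 223.2, 232.5]
orientation: [1.81, 0.669, -1.811]
ft_force: [-0.5, -0.1, 0.6]
width: 49.7
```

Emit:
apply_moves(commands=[[[0,0,0.015,0],[0,0,0.04,0],[0,0,0.08,0],[0,0,0.12,0],[0,-0.05,0.14,0],[0,-0.11,0.14,0],[0,-0.17,0.14,0],[0,-0.17,0.14,0]]])

```text
t: 9.18
ee_pos: [577.6, 49.8, 373.9]
orientation: [1.814, 0.664, -1.812]
ft_force: [-0.4, 0.4, -0.9]
width: 49.6
```

```bash
python3 - <<'E'
from fit import *
s=img("side"); t=img("top"); o=readout.get_obs(); print(o["t"],o["ft_force"],o["width"])
RP=np.array([572.5,229.3]); th=.708
for c in ("top","side"):
    for l in ("purple_blank","green_blank","blue_blank"):
        for r in models.place_of(c,l):
            p=np.array(r["position"]); q=p[:2]-RP; print(c,l,p.round(),round(r["conf"],2),"rack frame",(q[0]*np.cos(th)+q[1]*np.sin(th)).round(1),(-q[0]*np.sin(th)+q[1]*np.cos(th)).round(1))
PP=[577.7,223.2,.708,10]
a=cv2.resize(s["color"][240:400,110:270],(400,400),interpolation=cv2.INTER_CUBIC)
b=cv2.resize(over(t,PUR,PP,0)[160:280,90:210],(400,400),interpolation=cv2.INTER_CUBIC)
cv2.imwrite("pics/f1.png",np.hstack([a,b])[:,:,::-1]); save(s,"f_side.png")
E
```

```text
9.275 [-0.48153958  0.10963967  0.54856131] 50.024310177872756
top purple_blank [ 557. -265.    5.] 0.96 rack frame -333.7 -365.5
top purple_blank [ 497. -367.   -2.] 0.93 rack frame -445.1 -403.8
top purple_blank [ 444. -187.    2.] 0.87 rack frame -368.1 -233.2
top green_blank [ 640. -146.   -2.] 0.67 rack frame -193.0 -329.4
top blue_blank [ 449. -108.    2.] 0.69 rack frame -312.9 -175.6
side purple_blank [ 445. -184.   -2.] 0.87 rack frame -365.1 -230.9
side purple_blank [ 506. -369.    2.] 0.84 rack frame -440.0 -410.9
side purple_blank [ 560. -267.   -4.] 0.82 rack frame -332.9 -368.9
side purple_blank [580. 224.  12.] 0.55 rack frame 1.8 -9.2
side green_blank [ 642. -145.    0.] 0.59 rack frame -190.9 -329.4
side blue_blank [ 446. -103.    1.] 0.75 rack frame -312.4 -170.0
```

View pics/f1.png

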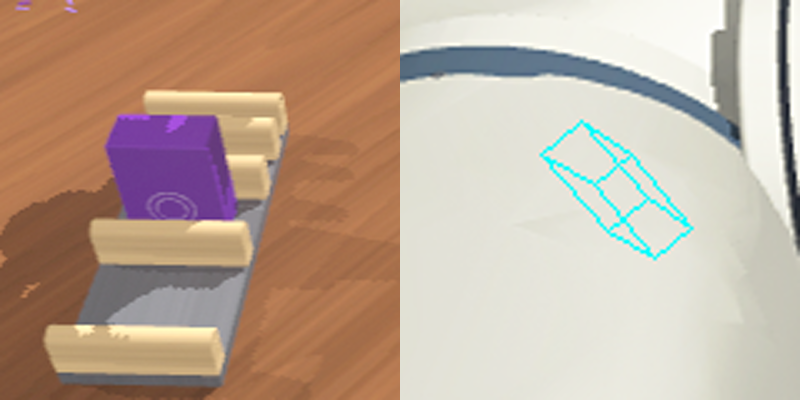

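View pics/f_side.png

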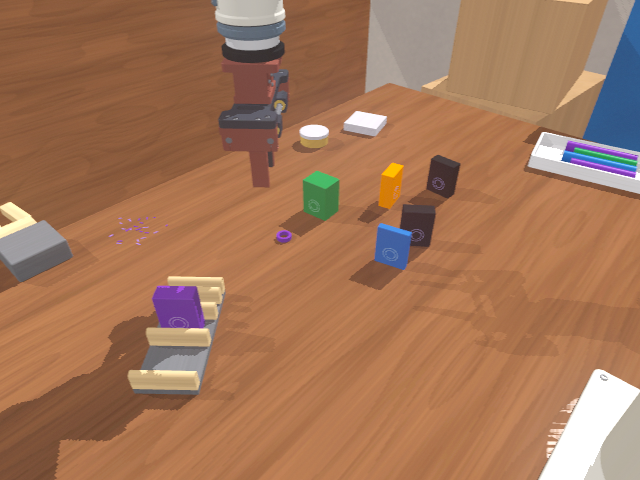

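The side view shows the purple blank upright in the 38 mm slot at (178,308), clear of the rack's ends. Green (320,195) and blue (393,245) haven't moved, and the arm is clear of everything, so I'm handing in.

```bash
python3 -c "
from workcell import workorder; print(workorder.close_job())"
```

```text
the job is handed in; nothing more can be done
None
```

The purple blank is standing upright in the 38 mm slot, the narrowest one that accepts its 26 mm thickness, and I handed the job in at about 9.3 s.

I gripped it across its thickness near the top and lowered it until about 10 N of upward force showed it was on the slot floor. Then I released it and backed the arm away.

**Last checks:**
- **Position:** the side-camera network put the blank in the rack frame at x ≈ 2 mm, y ≈ −9 mm and z ≈ 12 mm, within the limits. It gave this only moderate confidence (0.55), but the side picture and the release pose agree with it.
- **Green and blue blanks:** both are where they started, to within the networks' accuracy.
- **Forces:** the wrist force was near zero after I backed away.

**Checks that failed or disagreed:**
- **Top camera:** the arm hid the rack in the final top picture, so that camera did not confirm the placement. Its "purple" detections there were the black and orange look-alikes.
- **Rack fit:** the rack's fitted position differed by about 3 mm between the side and top cameras. The top fit was poor, so I used a value in between, and the gaps seen on both sides while lowering bore it out.

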